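# Strip a stuck cover cup off a flanged cup with the stripping fork

## Task

Two aluminium sample cups are stuck together mouth down: a plain cup jammed over one whose wide flange shows below it. Take hold of the plain outer cup, slide the pair along the worktop, or just above it, all the way into the slot of the low steel fork so that the flange lies under the prongs, then lift the outer cup straight up off the inner one and stand it, still mouth down, in the white tray. The inner cup must not be carried along: it stays standing on the worktop in the fork.

Things in the scene. Friction and masses are not known exactly. Their poses are not given: they have to be found in the camera images.
- outer_cup_center (a point): Outer cup of the pair: plain aluminium cup, mouth down, flat closed top, 50 mm outside diameter, 60 mm high, 70 g. Point on its axis half-way up (30 mm above its rim); z up. At the start it is jammed over inner_cup, its rim 42 mm and its top 102 mm above the worktop. Grip it across the diameter at about this height. (A same-sized plain cup standing alone is not wanted.)
- inner_cup: Inner cup: aluminium, mouth down, body 40 mm diameter, 98 mm high, round flange 88 mm wide, 4 mm thick at its foot, polished so it glides. Origin: centre of the flange's underside, z up. Rubber studs hold the outer cup with about 3 N; it weighs 1 N, so it comes along if simply lifted. The outer cup is clear after rising 56 mm. (A flanged cup with no cup over it is not wanted.)
- fork: Low steel fork fixed on the worktop. Origin: on the worktop where the inner cup's centre belongs; +x points into the slot, open towards -x. Prongs 25 mm wide at y = 30 to 55 mm either side, tips at x = -56 mm, underside 20 mm and top 26 mm up. The 60 mm slot ends at x = +26 mm; grey block 34 mm high at x = 52 to 72 mm. The flange passes under the prongs, the outer cup above.
- tray: Shallow white plastic tray fixed to the worktop, 160 x 160 mm outside, walls 3 mm thick and 9 mm high, floor 3 mm thick (its upper side is 3 mm above the worktop). Origin at the centre of its underside, x and y along its sides.
Mind the look-alikes: they are no part of the job. Leave any brown or red look-alike of the inner_cup alone.

How it is judged (in metres and radians):
On the way:
1. the pair, still together, stands in the fork with the flange under the prongs (horizontal distance between inner_cup and fork below 0.02 m and height (world z) of inner_cup below 0.018 m and z of outer_cup_center in the frame of inner_cup below 0.082 m), for 0.1 s.
At the end, for the whole second after the job is handed in: The outer cup stands mouth down and at rest flat on the tray's floor, wholly within its walls (centre within 55 mm of the tray's centre along each side); the inner cup stands upright and at rest on the worktop in the fork, its centre within 22 mm of the fork's origin (x of outer_cup_center in the frame of tray between -0.055 and 0.055 m and y of outer_cup_center in the frame of tray between -0.055 and 0.055 m and z of outer_cup_center in the frame of tray below 0.039 m and angle between each of outer_cup_center, inner_cup's own z axis and vertical below 0.1 rad and linear speed of each of outer_cup, inner_cup below 0.02 m/s and horizontal distance between inner_cup and fork below 0.022 m and height (world z) of inner_cup below 0.006 m); the robot touches nothing.
It fails at once if the inner cup is lifted more than 40 mm off the worktop, carried along with the outer one (height (world z) of inner_cup above 0.04 m).
It fails at once if the inner cup is tipped over (angle between inner_cup's own z axis and vertical above 0.6 rad).
It also fails if it takes over 54 s, if anything falls off the work surface, if the arm or the gripper's body presses on something with over 40 N, if the wrist force passes 120 N, or if a joint passes its speed limit or range.

## Robot

A 6-joint arm with a two-finger parallel gripper is mounted at the origin on a cart in front of the work surface, level with it; the furniture and walls round the work are solid. World frame = base frame: x ahead of the robot, y to its left, z up, the work surface at z = 0. Lengths are in mm, angles in rad, forces in N, time in s.
With the tool pointing down it reaches from about 350 to 850 mm from the base axis. Payload 8.1 kg.
Tool frame: the origin (TCP) lies at the very end of the fingers, on their centre line; the grasp point (between the pads) lies 19 mm behind it; z points along the fingers, y is the line along which they close (so a half turn about z gives the same grasp; the last joint's range is limited). The gripper opens to 93 mm and grips with 3 to 60 N. Pads are 15 mm wide; open, the fingers measure 128 mm over their backs; the gripper's body (75 mm by 188 mm) begins 65 mm behind the grasp point.
Start: joints at [1.243, 0.13, 1.488, -0, 1.523, -0.085], TCP at [144.23, 582.411, 218.635] pointing down, gripper open.
Joint ranges: [-2.96, 2.96], [-0.89, 2.26], [0.02, 2.5], [-1.34, 4.48], [0, 2.73], [-2.66, 2.66]. Speed limits (rad/s): [2.39, 2.39, 2.79, 3.14, 3.14, 3.14].

## Interface

Orientations are given as a unit quaternion [w, x, y, z].
In Python, from bench import r gives the robot as it stands.
- The arm moves only by the shell command python3 -m pendant 'ROWS' [FORCE]. ROWS is JSON, a list of rows, each a list of 3 entries, a list of its own where there are three numbers: the shift along the world's x, y, z in m, then the turn, a rotation vector about the world's x, y, z in degrees, then the closure, from 0 (fully open) to 1 (shut). In form: [[[x, y, z], [ax, ay, az], fingers], ...]. A call has exactly 10 rows; each row shifts and turns the commanded pose from where the row before left it; what a row does not reach is not made up. A row lasts 1/12 s, in which the tool goes at most 41.7 mm and 7.16 degrees, less where a joint would pass 70% of its speed; a pose out of reach is approached as far as the arm can. A call with a gripper value outside its range is refused whole. The fingers move at their own pace and stop on an object; FORCE is the grip in N (left out, the last holds). Time passes only in rows, so rows that do not move let the fingers close, or fill a call up. It gives the time, the measured TCP pose, the force, the opening and the grip force at its end, in the units of the state.
- r.get_state(): the state, without advancing time (a new reading comes with each control period).
- r.read_camera(name): name is "scene" or "top" or "wrist"; returns a dict with "image" (400x640x3 uint8, red, green, blue), "depth" (400x640 float32, mm along the optical axis (not along the pixel's ray), 0 where there is no reading), "mtx" (3x3 intrinsics, pixels), "R" (3x3) and "t" (3): a world point X has camera coordinates R X + t; the wrist camera has in their place "T_tool_cam" (4x4, takes a point from camera to tool coordinates, whose origin is the TCP and whose axes are the flange's). Camera axes: x right, y down, z forward; pixel columns grow to the right and rows downward; lengths in mm; the calibration is good to about 2 mm. A picture is of the moment at which its call begins: read the wrist's pose just before it.
- r.job_done(): hands the job in; it is judged then, once.
The state is a dict: "time": time; "q": joint angles; "joint_vel": joint speeds; "joint_efforts": joint torques, N m; "position": TCP position; "tool_rot": TCP orientation; "contact_force": force on the tool from outside, world axes, zero at the start; "ft_torque": the same for the moment, N m; "width": finger opening in mm; "finger_force": force on a finger pad.
Only numpy, scipy, OpenCV 4.12 (cv2) and the standard library are available. Lean on these libraries where they do the work, as an engineer would, in place of code of your own. Each camera call takes 0.05 s, during which the arm holds its last target. There are 200 camera calls.

## Working session

There is one attempt and no reset: what is moved stays moved. The work goes in short steps, Python scripts to look and compute and a shell command to move; the robot and the scene stay as the last step left them, time stands still between calls to the robot, and variables do not carry over. Pictures are saved under pics/ and viewed, at most 10 in all, crops included, and the job is handed in when it is done.

```bash
mkdir -p pics; cat > h.py <<'E'
import numpy as np, cv2
from bench import r
def shot(n,f):
    c=r.read_camera(n); cv2.imwrite('pics/'+f+'.png',c['image'][:,:,::-1]); np.savez('/tmp/'+f+'.npz',**c); return c
def pts(c):
    # world points per pixel from depth
    K=np.array(c['mtx']);d=c['depth'];v,u=np.mgrid[:d.shape[0],:d.shape[1]]
    P=np.stack([(u-K[0,2])/K[0,0]*d,(v-K[1,2])/K[1,1]*d,d],-1)
    return (P-np.array(c['t']))@np.array(c['R'])
E
python3 - <<'E'
from h import *
a=shot('scene','s1');b=shot('top','t1')
for c in(a,b):
    print(-np.array(c['R']).T@np.array(c['t']),np.array(c['R'])[2],np.array(c['mtx'])[0,0],(c['depth']>0).mean())
s=r.get_state();print({k:s[k] for k in('time','position','tool_rot','width','contact_force')})
E
```

```text
[-369.83323134 -567.02469063 1059.92681725] [ 0.63590022  0.37666731 -0.67361165] 515.5100001025958 0.99109375
[484.9255661  -20.52532218 962.48042013] [ 0.06220008 -0.01144956 -0.99799802] 378.494464447492 0.9958984375
{'time': 0.1, 'position': array([144.07711676, 581.90369654, 217.67302127]), 'tool_rot': array([-1.71633576e-04,  1.21122347e-01,  9.92637217e-01, -8.38174070e-04]), 'width': 92.9895450938372, 'contact_force': array([ 0.43674788, -0.20032599, -0.43562461])}
```

View pics/t1.png

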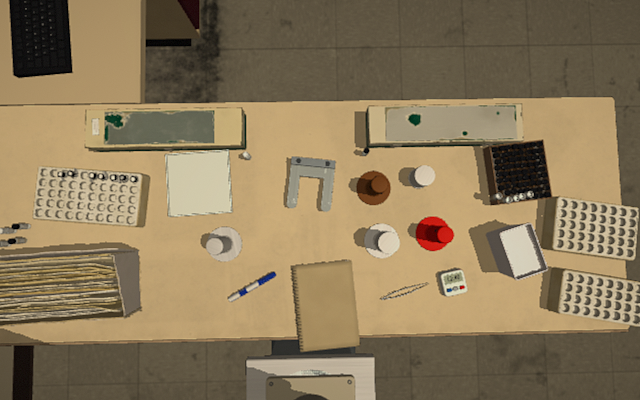

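View pics/s1.png

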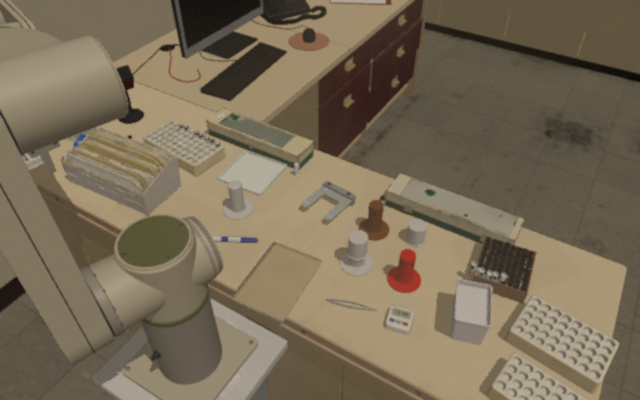

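The top view shows the pair at about (381,240), with the wider cup on top, and a lone flanged cup at (218,242). The fork is at (312,182) with its slot opening down the image (towards the robot), the tray at (198,183), and the brown, red and lone plain cups are to the right. The scene view agrees, with the pair at (357,250).

```bash
python3 - <<'E'
from h import *
t=dict(np.load('/tmp/t1.npz'));s=dict(np.load('/tmp/s1.npz'))
def circ(P,lo,hi,cx,cy,R=70):
    m=(P[...,2]>lo)&(P[...,2]<hi)&(np.hypot(P[...,0]-cx,P[...,1]-cy)<R)
    q=P[m]; (c,rr)=cv2.minEnclosingCircle(q[:,:2].astype(np.float32)); return len(q),np.round(c,1),round(rr,1),q[:,2].mean().round(1),q[:,:2].mean(0).round(1)
for n,c in(('top',t),('scene',s)):
    P=pts(c)
    if n=='top':
        g={k:P[v,u] for k,(u,v) in dict(pair=(381,240),lone=(218,242),fork=(312,162),tray=(198,183),tab=(270,230)).items()}
        for k in g: print(k,g[k].round(1))
    for k in('pair','lone'):
        print(n,k,circ(P,90,112,*g[k][:2]), circ(P,2,9,*g[k][:2]))
    m=(P[...,2]>21)&(P[...,2]<44)&(np.hypot(P[...,0]-g['fork'][0]+30,P[...,1]-g['fork'][1])<110)
    m=cv2.morphologyEx(m.astype(np.uint8),cv2.MORPH_OPEN,np.ones((2,2)))>0
    q=P[m]; rect=cv2.minAreaRect(q[:,:2].astype(np.float32)); print(n,'fork rect',rect,len(q),np.percentile(q[:,2],[5,50,95]),cv2.boxPoints(rect).round(1).tolist())
    hb=q[q[:,2]>31]; print(' block',len(hb),cv2.minAreaRect(hb[:,:2].astype(np.float32)) if len(hb)>4 else 0)
    for lo,hi in((20,28),):
        pr=q[(q[:,2]<29)]; print(' prongs',cv2.minAreaRect(pr[:,:2].astype(np.float32)))
    im=c['image'].astype(int); m=(im.min(-1)>150)&(np.ptp(im,axis=-1)<45)&(np.abs(P[...,2]-5)<9)&(np.hypot(P[...,0]-g['tray'][0],P[...,1]-g['tray'][1])<130)
    print(n,'tray',cv2.minAreaRect(P[m][:,:2].astype(np.float32)),m.sum())
E
```

```text
pair [ 442.8 -166.3  105.2]
lone [445.3 202.4  98.2]
fork [634.5 -13.3  34.5]
tray [590.7 276.4   5.8]
tab [468.4  96.3   1.6]
top pair (388, array([ 437.9, -182.8]), 24.9, np.float64(102.6), array([ 437.9, -181.8])) (760, array([ 442.9, -166.3]), 69.9, np.float64(4.1), array([ 444.4, -162.9]))
top lone (252, array([437.5, 212. ]), 19.9, np.float64(98.7), array([437.6, 210.9])) (1030, array([445.3, 202.5]), 69.9, np.float64(4.3), array([443.7, 200.6]))
top fork rect ((567.452880859375, -9.091644287109375), (110.70655059814453, 161.10523986816406), 83.09089660644531) 1481 [ 1.51566071 27.21182504 36.55290634] [[480.79998779296875, -54.400001525878906], [640.7999877929688, -73.69999694824219], [654.0999755859375, 36.20000076293945], [494.1000061035156, 55.5]]
 block 317 ((565.2039794921875, -7.981727600097656), (105.5166244506836, 156.73744201660156), 83.57044982910156)
 prongs ((582.3578491210938, -10.90866470336914), (110.9916763305664, 130.59979248046875), 83.34471130371094)
top tray ((567.9880981445312, 274.3337097167969), (206.94989013671875, 159.67799377441406), 3.163372993469238
[... 292 characters left out ...]
), 69.6, np.float64(4.4), array([436.3, 200.6]))
scene fork rect ((121.30706787109375, -239.88333129882812), (1170.2652587890625, 153.10142517089844), 26.213550567626953) 833 [ 0.65132034 26.3666365  36.23301688] [[-437.5, -429.70001220703125], [-369.79998779296875, -567.0], [680.0999755859375, -50.099998474121094], [612.4000244140625, 87.30000305175781]]
 block 171 ((124.16177368164062, -245.87677001953125), (1170.498779296875, 136.38426208496094), 26.382020950317383)
 prongs ((590.8524780273438, -11.982673645019531), (109.74363708496094, 156.70460510253906), 84.51984405517578)
scene tray ((587.0808715820312, 272.8739929199219), (153.81564331054688, 157.8798370361328), 3.8364098072052) 1295
```

```bash
python3 - <<'E'
from h import *
t=dict(np.load('/tmp/t1.npz'))
P=pts(t)
def big(m):
    n,l,st,_=cv2.connectedComponentsWithStats(m.astype(np.uint8),connectivity=4);return l==1+st[1:,4].argmax()
R=np.hypot(P[...,0]-590,P[...,1]+12)<110
m=big((P[...,2]>14)&(P[...,2]<44)&R&(t['image'].max(-1)<190));q=P[m]
rc=cv2.minAreaRect(q[:,:2].astype(np.float32));print('fork',rc,m.sum())
a=np.deg2rad(rc[2]-90 if rc[2]>45 else rc[2]);ex=np.array([np.cos(a),np.sin(a)]);ey=np.array([-ex[1],ex[0]])
print('yaw',np.degrees(a)); X=q[:,:2]@ex;Y=q[:,:2]@ey;print('X',np.percentile(X,[0,.5,1,99,99.5,100]),'Y',np.percentile(Y,[0,.5,1,99,99.5,100]))
k=(X<X.max()-50); s=np.sort(Y[k]);i=np.diff(s).argmax();print('slot',s[i],s[i+1])
hb=X[q[:,2]>31];print('block',np.percentile(hb,[2,50,98]))
im=t['image'].astype(int)
m=big((im.min(-1)>140)&(np.ptp(im,axis=-1)<40)&(np.abs(P[...,0]-590)<120)&(np.abs(P[...,1]-275)<120));q=P[m]
print('tray',cv2.minAreaRect(q[:,:2].astype(np.float32)),m.sum())
for c in((0,0),):print('fork ex,ey',ex,ey)
E
```

```text
fork ((582.0700073242188, -7.6335601806640625), (109.85011291503906, 128.4978485107422), 83.05935668945312) 1482
yaw -6.940643310546875
X [514.47800537 516.49337515 517.90997059 641.66993988 642.16994459
 642.97586585] Y [  7.8352537    8.17276393   8.62701908 116.87538037 117.17115777
 117.68538114]
slot 32.591739731607255 92.5396477700339
block [622.73197638 632.0552128  642.18256675]
tray ((591.0810546875, 275.4593811035156), (159.68496704101562, 159.58718872070312), 3.3254222869873047) 3753
fork ex,ey [ 0.99267187 -0.12084103] [0.12084103 0.99267187]
```

```bash
python3 -m pendant '[[[0,0,0.04],[0,0,0],0],[[0.03,-0.025,0],[0,0,0],0],[[0.03,-0.025,0],[0,0,0],0],[[0.03,-0.025,0],[0,0,0],0],[[0.03,-0.025,0],[0,0,0],0],[[0.03,-0.025,0],[0,0,0],0],[[0.03,-0.025,0],[0,0,0],0],[[0.03,-0.025,0],[0,0,3],0],[[0.03,-0.025,0],[0,0,4],0],[[0.03,-0.025,0],[0,0,0],0]]' 20
python3 -m pendant '[[[0.002,-0.038,0],[0,0,0],0],[[0.002,-0.038,0],[0,0,0],0],[[0.002,-0.038,0],[0,0,0],0],[[0.002,-0.038,0],[0,0,0],0],[[0.002,-0.038,0],[0,0,0],0],[[0.002,-0.038,0],[0,0,0],0],[[0.002,-0.038,0],[0,0,0],0],[[0.002,-0.038,0],[0,0,0],0],[[0.002,-0.038,0],[0,0,0],0],[[0.002,-0.038,0],[0,0,0],0]]'
```

```text
time: 0.93
position: [415.2, 355.8, 258.3]
tool_rot: [-0.0, 0.058, 0.998, -0.0]
contact_force: [-0.2, 0.7, -1.0]
width: 93.3
finger_force: 0.0
time: 1.77
position: [433.7, -24.3, 258.4]
tool_rot: [-0.0, 0.06, 0.998, 0.0]
contact_force: [-0.5, -0.4, 0.4]
width: 92.9
finger_force: 0.0
```

```bash
python3 -m pendant '[[[0.001,-0.04,0],[0,0,0],0],[[0.001,-0.04,0],[0,0,0],0],[[0.001,-0.04,0],[0,0,0],0],[[0.001,-0.039,0],[0,0,0],0],[[0,0,-0.03],[0,0,0],0],[[0,0,-0.03],[0,0,0],0],[[0,0,-0.03],[0,0,0],0],[[0,0,0],[0,0,0],0],[[0,0,0],[0,0,0],0],[[0,0,0],[0,0,0],0]]'
cat >> h.py <<'E'
from scipy.spatial.transform import Rotation as Ro
def wpts(f):
    s=r.get_state(); c=shot('wrist',f); w,x,y,z=s['tool_rot']; T=np.eye(4);T[:3,:3]=Ro.from_quat([x,y,z,w]).as_matrix();T[:3,3]=s['position']
    M=np.linalg.inv(T@np.array(c['T_tool_cam'])); return c,pts(dict(c,R=M[:3,:3],t=M[:3,3])),s
E
python3 - <<'E'
from h import *
c,P,s=wpts('w1')
print(s['position'])
m=(P[...,2]>95)&(P[...,2]<112)&(np.hypot(P[...,0]-437,P[...,1]+183)<45)
q=P[m];print(m.sum(),cv2.minEnclosingCircle(q[:,:2].astype(np.float32)) if m.sum() else 0,q[:,2].mean(),q.mean(0))
E
```

```text
time: 2.6
position: [438.8, -181.7, 170.2]
tool_rot: [0.001, 0.06, 0.998, -0.0]
contact_force: [0.7, 0.2, 0.1]
width: 92.9
finger_force: 0.0
[ 438.7762834  -181.72209229  170.18022322]
3724 ((437.21160888671875, -184.1348419189453), 25.053728103637695) 100.68540822041852 [ 436.10506523 -184.0712059   100.68540822]
```

View pics/w1.png

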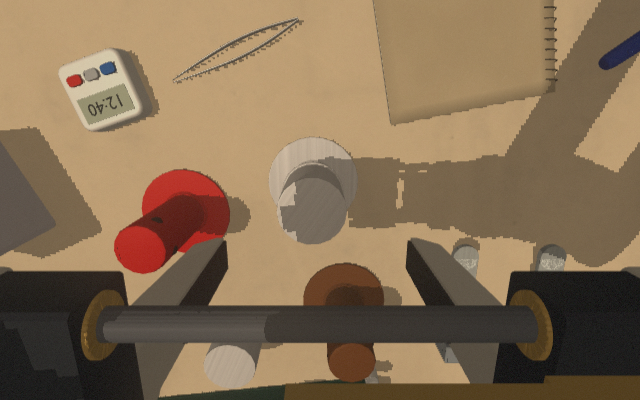

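The wrist picture shows the pair at (318,195), centred between the fingers, with red at (170,225) and brown at (345,300) clear of them. I'll descend and grip.

```bash
python3 -m pendant '[[[-0.0015,-0.0025,-0.03],[0,0,0],0],[[0,0,-0.03],[0,0,0],0],[[0,0,-0.03],[0,0,0],0],[[0,0,-0.027],[0,0,0],0],[[0,0,0],[0,0,0],1],[[0,0,0],[0,0,0],1],[[0,0,0],[0,0,0],1],[[0,0,0],[0,0,0],1],[[0,0,0],[0,0,0],1],[[0,0,0],[0,0,0],1]]' 25
```

```text
time: 3.48
position: [437.9, -184.7, 53.4]
tool_rot: [0.001, 0.06, 0.998, -0.001]
contact_force: [-1.3, 0.0, 0.5]
width: 58.0
finger_force: 0.0
```

```bash
python3 -m pendant '[[[0,0,0],[0,0,0],1],[[0,0,0],[0,0,0],1],[[0,0,0],[0,0,0],1],[[0,0,0],[0,0,0],1],[[0,0,0.003],[0,0,0],1],[[0.004,0.008,0],[0,0,0],1],[[0.005,0.012,0],[0,0,0],1],[[0.005,0.012,0],[0,0,0],1],[[0.005,0.012,0],[0,0,0],1],[[0.003,0.006,0],[0,0,0],1]]'
python3 - <<'E'
from h import *
c,P,s=wpts('w2')
print(s['position'],s['width'],s['finger_force'])
E
```

```text
time: 4.32
position: [458.7, -132.3, 54.1]
tool_rot: [-0.0, 0.06, 0.998, 0.0]
contact_force: [0.4, -0.1, -1.1]
width: 48.4
finger_force: 25.0
[ 458.7476462  -132.30954684   54.12676036] 48.39983455682006 24.999718626022513
```

View pics/w2.png

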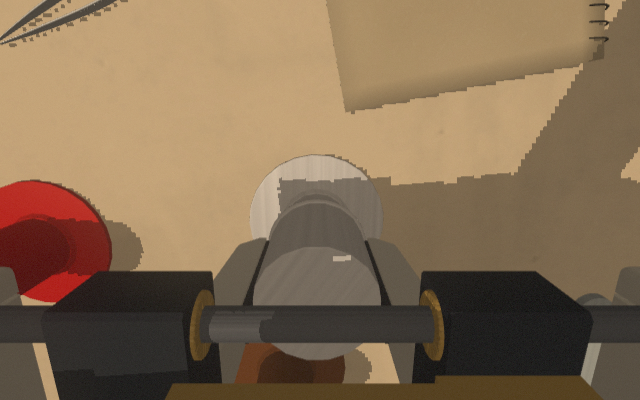

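The pair is gripped and still together (flange at (316,215), cup at (318,270)). Red and brown are clear. Next I'll line up with the slot.

```bash
python3 -m pendant '[[[0,0.01,0],[0,0,0],1],[[0,0.018,0],[0,0,0],1],[[0,0.02,0],[0,0,0],1],[[0,0.02,0],[0,0,0],1],[[0,0.02,0],[0,0,0],1],[[0,0.02,0],[0,0,0],1],[[0,0.018,0],[0,0,0],1],[[0,0.01,0],[0,0,0],1],[[0,0.003,0],[0,0,0],1],[[0,0,0],[0,0,0],1]]'
python3 - <<'E'
from h import *
s=r.get_state();print(s['position'],s['finger_force'])
o=np.array([574.1,-6.8]);ex=np.array([.99267,-.12084]);ey=np.array([.12084,.99267]);d=s['position'][:2]-o;print(d@ex,d@ey)
E
```

```text
time: 5.2
position: [458.6, 5.3, 54.6]
tool_rot: [-0.0, 0.06, 0.998, -0.0]
contact_force: [0.0, 0.2, -2.2]
width: 48.8
finger_force: 25.0
[458.59418036   5.27497733  54.56516688] 24.999896633798926
-116.11830224303051 -1.9712555041012294
```

```bash
python3 -m pendant '[[[0.0,0.002,0],[0,0,0],1],[[0.0144,-0.00175,0],[0,0,0],1],[[0.0144,-0.00175,0],[0,0,0],1],[[0.0144,-0.00175,0],[0,0,0],1],[[0.0144,-0.00175,0],[0,0,0],1],[[0.0144,-0.00175,0],[0,0,0],1],[[0.0144,-0.00175,0],[0,0,0],1],[[0.0144,-0.00175,0],[0,0,0],1],[[0.0144,-0.00175,0],[0,0,0],1],[[0,0,0],[0,0,0],1]]'
python3 - <<'E'
from h import *
s=r.get_state();print(s['position'],s['finger_force'])
c=shot('scene','s2');cv2.imwrite('pics/s2c.png',cv2.resize(c['image'][130:280,230:430,::-1],None,fx=4,fy=4))
P=pts(c)
o=np.array([574.1,-6.8])
m=(P[...,2]>40)&(P[...,2]<125)&(np.hypot(*(P[...,:2]-o).transpose(2,0,1))<35);print(m.sum(),np.percentile(P[m],[2,50,98],axis=0))
E
```

```text
time: 6.03
position: [576.1, -8.7, 54.9]
tool_rot: [0.001, 0.061, 0.998, -0.0]
contact_force: [0.3, -0.4, -2.1]
width: 48.7
finger_force: 25.0
[576.14855726  -8.7069426   54.91587119] 24.999605561297358
415 [[548.89789476 -37.86461968  46.60648665]
 [559.99131363  -9.8001881   89.64255756]
 [584.29130747  26.53535976 116.77559164]]
```

View pics/s2c.png

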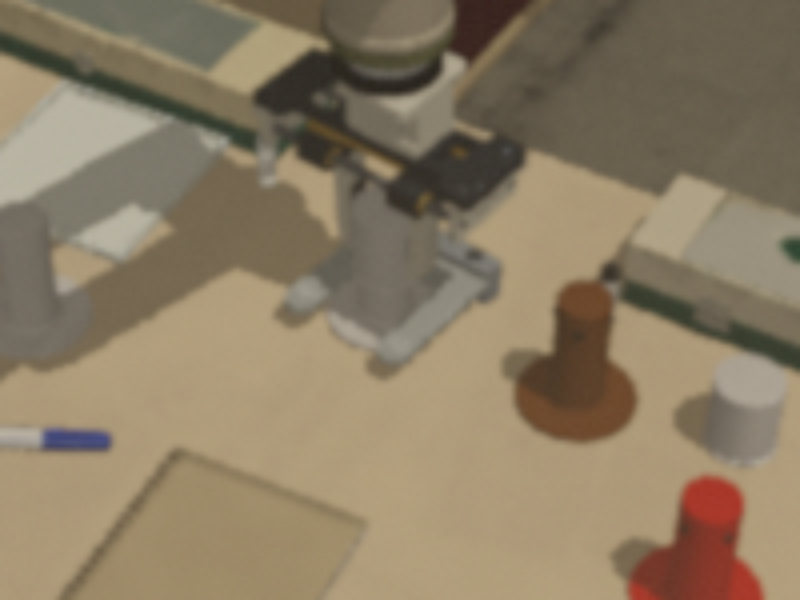

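The flange, at (355,325) in the crop, lies under the prongs with the pair in the slot and still together. I'll settle it, then lift gently.

```bash
python3 -m pendant '[[[-0.0015,0.001,-0.002],[0,0,0],1],[[0,0,0],[0,0,0],1],[[0,0,0.003],[0,0,0],1],[[0,0,0.004],[0,0,0],1],[[0,0,0.004],[0,0,0],1],[[0,0,0.004],[0,0,0],1],[[0,0,0.004],[0,0,0],1],[[0,0,0.004],[0,0,0],1],[[0,0,0.004],[0,0,0],1],[[0,0,0.004],[0,0,0],1]]'
python3 -m pendant '[[[0,0,0.005],[0,0,0],1],[[0,0,0.005],[0,0,0],1],[[0,0,0.005],[0,0,0],1],[[0,0,0.005],[0,0,0],1],[[0,0,0.005],[0,0,0],1],[[0,0,0.005],[0,0,0],1],[[0,0,0.005],[0,0,0],1],[[0,0,0.005],[0,0,0],1],[[0,0,0.005],[0,0,0],1],[[0,0,0.005],[0,0,0],1]]'
python3 -m pendant '[[[0,0,0.008],[0,0,0],1],[[0,0,0.01],[0,0,0],1],[[0,0,0.01],[0,0,0],1],[[0,0,0.01],[0,0,0],1],[[0,0,0.01],[0,0,0],1],[[0,0,0.01],[0,0,0],1],[[0,0,0.01],[0,0,0],1],[[0,0,0.01],[0,0,0],1],[[0,0,0.01],[0,0,0],1],[[0,0,0],[0,0,0],1]]'
python3 - <<'E'
from h import *
c,P,s=wpts('w3');print(s['position'],s['width'],s['finger_force'])
c=shot('scene','s3');cv2.imwrite('pics/s3c.png',cv2.resize(c['image'][100:250,230:430,::-1],None,fx=4,fy=4))
E
```

```text
time: 6.92
position: [572.2, -6.0, 83.9]
tool_rot: [-0.0, 0.06, 0.998, 0.0]
contact_force: [-0.8, -0.4, -2.9]
width: 48.7
finger_force: 25.0
time: 7.75
position: [572.6, -6.1, 134.3]
tool_rot: [0.0, 0.06, 0.998, -0.0]
contact_force: [0.4, -0.7, -1.1]
width: 48.7
finger_force: 25.0
time: 8.58
position: [573.7, -6.2, 224.7]
tool_rot: [0.002, 0.06, 0.998, -0.0]
contact_force: [-0.3, -0.6, 0.1]
width: 48.8
finger_force: 25.0
[573.66320861  -6.21809752 224.66058515] 48.80146890925498 24.999989794587236
```

View pics/s3c.png

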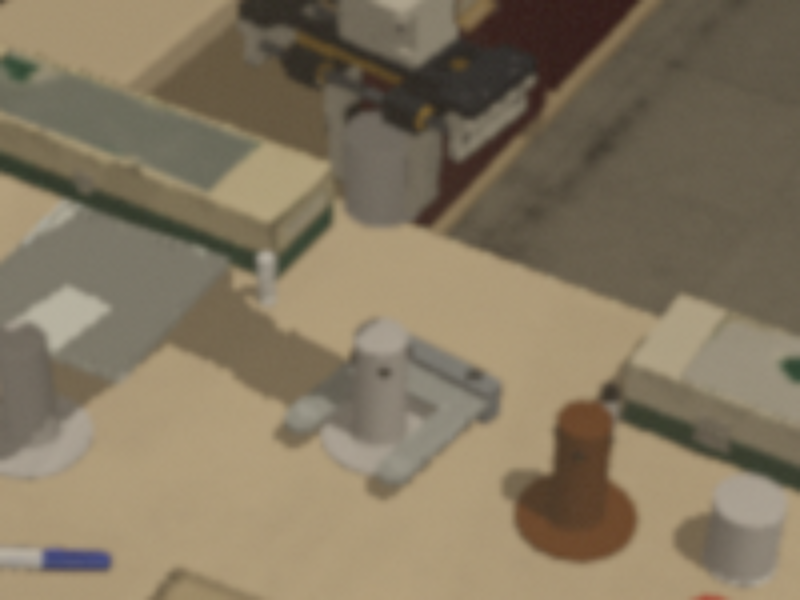

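View pics/w3.png

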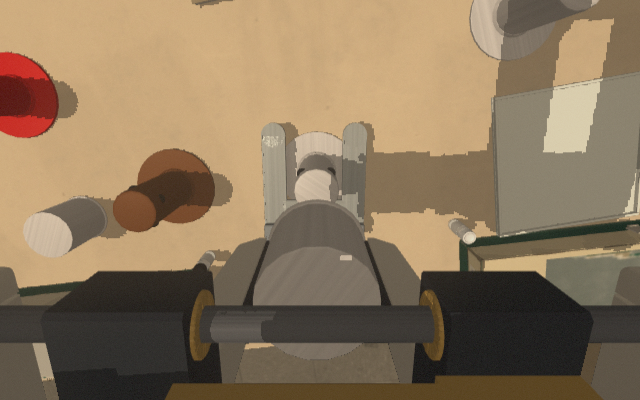

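The cups are apart. The inner one stands in the fork (scene crop (378,400)) and the outer cup is in the gripper. I'll measure the inner cup and the clearance near the tray.

```bash
python3 - <<'E'
from h import *
s=r.get_state(); c=dict(np.load('/tmp/w3.npz')); w,x,y,z=s['tool_rot']; T=np.eye(4);T[:3,:3]=Ro.from_quat([x,y,z,w]).as_matrix();T[:3,3]=s['position']
M=np.linalg.inv(T@c['T_tool_cam']);P=pts(dict(c,R=M[:3,:3],t=M[:3,3]))
m=(P[...,2]>93)&(P[...,2]<103)&(np.hypot(P[...,0]-574,P[...,1]+7)<40);q=P[m];print('top',m.sum(),q.mean(0),cv2.minEnclosingCircle(q[:,:2].astype(np.float32)))
P=pts(np.load('/tmp/t1.npz'));m=(P[...,0]>640)&(P[...,0]<760)&(P[...,1]>150)&(P[...,1]<420)&(P[...,2]>20);q=P[m];print('box',np.percentile(q,[1,99],axis=0))
E
```

```text
top 1109 [566.79449422  -4.95596191  94.26243502] ((570.3583984375, -5.1458821296691895), 19.380807876586914)
box [[674.97295161 155.15060134  25.31567407]
 [758.93578972 417.41397427  67.57153134]]
```

```bash
python3 -m pendant '[[[0.001,0.015,0],[0,0,0],1],[[0.002,0.03,0],[0,0,0],1],[[0.002,0.036,0],[0,0,0],1],[[0.002,0.036,0],[0,0,0],1],[[0.002,0.036,0],[0,0,0],1],[[0.002,0.036,0],[0,0,0],1],[[0.002,0.036,0],[0,0,0],1],[[0.001,0.03,0],[0,0,0],1],[[0,0.018,0],[0,0,0],1],[[0,0.008,0],[0,0,0],1]]'
```

```text
time: 9.52
position: [585.3, 277.7, 220.1]
tool_rot: [-0.001, 0.059, 0.998, -0.0]
contact_force: [-1.1, 0.3, -1.1]
width: 49.3
finger_force: 25.0
```

```bash
python3 -m pendant '[[[0.002,-0.001,-0.02],[0,0,0],1],[[0,0,-0.03],[0,0,0],1],[[0,0,-0.03],[0,0,0],1],[[0,0,-0.03],[0,0,0],1],[[0,0,-0.03],[0,0,0],1],[[0,0,-0.025],[0,0,0],1],[[0,0,-0.02],[0,0,0],1],[[0,0,-0.01],[0,0,0],1],[[0,0,-0.004],[0,0,0],1],[[0,0,0],[0,0,0],1]]'
```

```text
time: 10.35
position: [587.9, 273.1, 21.7]
tool_rot: [-0.001, 0.06, 0.998, -0.0]
contact_force: [1.1, 0.5, -0.3]
width: 48.8
finger_force: 25.0
```

```bash
python3 -m pendant '[[[0,0,-0.002],[0,0,0],1],[[0,0,-0.001],[0,0,0],1],[[0,0,-0.001],[0,0,0],1],[[0,0,-0.001],[0,0,0],1],[[0,0,0],[0,0,0],1],[[0,0,0],[0,0,0],1],[[0,0,0],[0,0,0],1],[[0,0,0],[0,0,0],1],[[0,0,0],[0,0,0],1],[[0,0,0],[0,0,0],1]]'
python3 - <<'E'
from h import *
print([r.get_state()[k] for k in('position','contact_force')])
c=shot('scene','s4')
cv2.imwrite('pics/s4c.png',cv2.resize(c['image'][110:230,180:340,::-1],None,fx=5,fy=5))
E
```

```text
time: 11.18
position: [588.4, 273.9, 17.6]
tool_rot: [-0.0, 0.06, 0.998, -0.0]
contact_force: [0.4, -0.6, -0.8]
width: 49.2
finger_force: 25.0
[array([588.41511489, 273.89209723,  17.61937523]), array([ 0.44900391, -0.5857522 , -0.77017653])]
```

View pics/s4c.png

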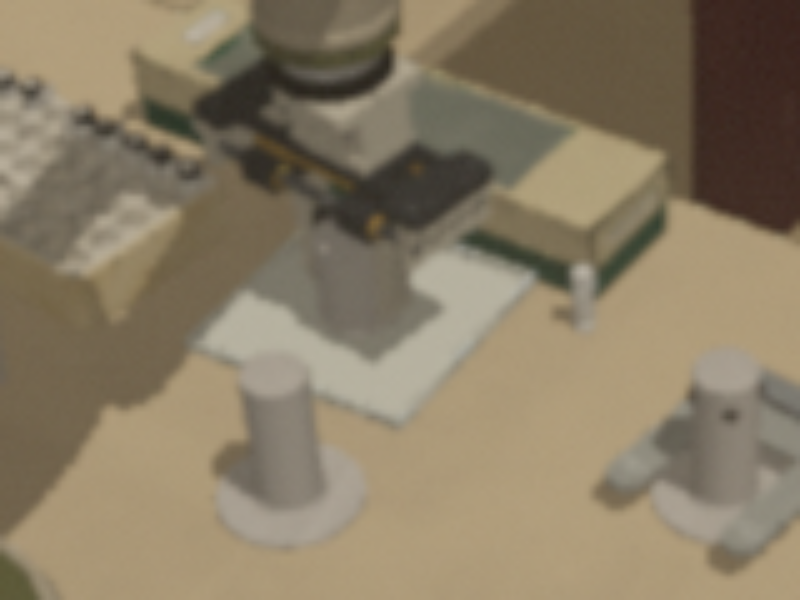

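The cup hangs centred just above the tray floor. I'll lower it slowly until it touches.

```bash
python3 -m pendant '[[[0,0,-0.001],[0,0,0],1],[[0,0,-0.001],[0,0,0],1],[[0,0,0],[0,0,0],1],[[0,0,0],[0,0,0],1],[[0,0,0],[0,0,0],1],[[0,0,0],[0,0,0],1],[[0,0,0],[0,0,0],1],[[0,0,0],[0,0,0],1],[[0,0,0],[0,0,0],1],[[0,0,0],[0,0,0],1]]'
python3 -m pendant '[[[0,0,-0.001],[0,0,0],1],[[0,0,0],[0,0,0],1],[[0,0,0],[0,0,0],1],[[0,0,0],[0,0,0],1],[[0,0,0],[0,0,0],1],[[0,0,0],[0,0,0],1],[[0,0,0],[0,0,0],1],[[0,0,0],[0,0,0],1],[[0,0,0],[0,0,0],1],[[0,0,0],[0,0,0],1]]'
```

```text
time: 12.07
position: [588.5, 273.9, 15.7]
tool_rot: [0.0, 0.06, 0.998, 0.0]
contact_force: [-0.5, -0.1, -0.6]
width: 48.9
finger_force: 25.0
time: 12.9
position: [588.4, 273.9, 14.6]
tool_rot: [0.0, 0.06, 0.998, -0.0]
contact_force: [0.8, -0.4, -0.7]
width: 48.8
finger_force: 25.0
```

```bash
python3 -m pendant '[[[0,0,-0.001],[0,0,0],1],[[0,0,0],[0,0,0],1],[[0,0,0],[0,0,0],1],[[0,0,0],[0,0,0],1],[[0,0,0],[0,0,0],1],[[0,0,0],[0,0,0],1],[[0,0,0],[0,0,0],1],[[0,0,0],[0,0,0],1],[[0,0,0],[0,0,0],1],[[0,0,0],[0,0,0],1]]'
python3 -m pendant '[[[0,0,-0.001],[0,0,0],1],[[0,0,0],[0,0,0],1],[[0,0,0],[0,0,0],1],[[0,0,0],[0,0,0],1],[[0,0,0],[0,0,0],1],[[0,0,0],[0,0,0],1],[[0,0,0],[0,0,0],1],[[0,0,0],[0,0,0],1],[[0,0,0],[0,0,0],1],[[0,0,0],[0,0,0],1]]'
```

```text
time: 13.73
position: [588.5, 274.0, 13.7]
tool_rot: [0.0, 0.06, 0.998, 0.0]
contact_force: [0.4, 0.8, 0.6]
width: 48.6
finger_force: 25.0
time: 14.57
position: [588.7, 274.0, 13.6]
tool_rot: [0.0, 0.06, 0.998, 0.0]
contact_force: [-2.4, -0.4, 7.2]
width: 48.6
finger_force: 25.0
```

Contact at 13.7 mm, matching the expected height. Now release and retreat.

```bash
python3 -m pendant '[[[0,0,0.001],[0,0,0],1],[[0,0,0],[0,0,0],1],[[0,0,0],[0,0,0],0.4],[[0,0,0],[0,0,0],0.3],[[0,0,0],[0,0,0],0.2],[[0,0,0],[0,0,0],0],[[0,0,0],[0,0,0],0],[[0,0,0],[0,0,0],0],[[0,0,0],[0,0,0],0],[[0,0,0],[0,0,0],0]]'
python3 -m pendant '[[[0,0,0],[0,0,0],0],[[0,0,0],[0,0,0],0],[[0,0,0],[0,0,0],0],[[0,0,0.015],[0,0,0],0],[[0,0,0.03],[0,0,0],0],[[0,0,0.03],[0,0,0],0],[[0,0,0.03],[0,0,0],0],[[0,0,0.03],[0,0,0],0],[[0,0,0.03],[0,0,0],0],[[0,0,0.03],[0,0,0],0]]'
python3 -m pendant '[[[-0.02,0,0.01],[0,0,0],0],[[-0.025,0.01,0],[0,0,0],0],[[-0.025,0.02,0],[0,0,0],0],[[-0.025,0.02,0],[0,0,0],0],[[-0.025,0.02,0],[0,0,0],0],[[-0.025,0.02,0],[0,0,0],0],[[-0.025,0.02,0],[0,0,0],0],[[-0.01,0.01,0],[0,0,0],0],[[0,0,0],[0,0,0],0],[[0,0,0],[0,0,0],0]]'
python3 - <<'E'
from h import *
c=shot('top','t5');P=pts(c)
for n,lo,hi,o in(('outer',55,72,(588.5,274)),('inner',93,105,(571,-5))):
    m=(P[...,2]>lo)&(P[...,2]<hi)&(np.hypot(P[...,0]-o[0],P[...,1]-o[1])<45);q=P[m];print(n,m.sum(),cv2.minEnclosingCircle(q[:,:2].astype(np.float32)) if m.sum() else 0,np.median(q[:,2]))
E
```

```text
time: 15.4
position: [588.4, 273.9, 13.6]
tool_rot: [-0.0, 0.06, 0.998, -0.0]
contact_force: [0.3, 0.5, -0.1]
width: 92.4
finger_force: 0.0
time: 16.23
position: [588.3, 273.9, 211.7]
tool_rot: [0.001, 0.06, 0.998, 0.0]
contact_force: [0.6, -0.4, -0.6]
width: 92.8
finger_force: 0.0
time: 17.07
position: [408.5, 394.2, 219.6]
tool_rot: [0.001, 0.059, 0.998, 0.0]
contact_force: [0.5, 0.9, 1.0]
width: 93.0
finger_force: 0.0
outer 359 ((588.943603515625, 275.7992248535156), 25.467567443847656) 64.35421463555461
inner 234 ((572.5941162109375, -4.1136860847473145), 19.857715606689453) 98.79540745833705
```

View pics/t5.png

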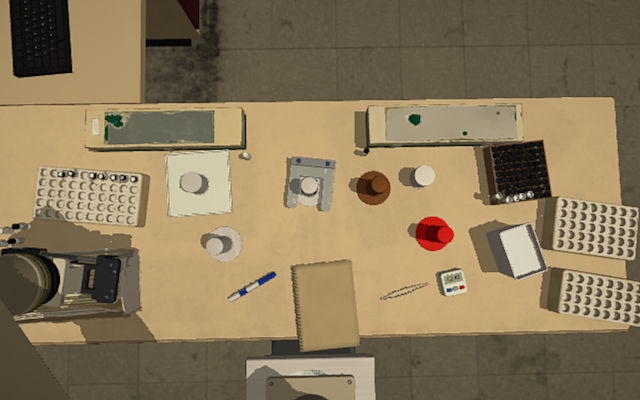

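The outer cup stands in the tray at (194,182), top at 64 mm. The inner cup stands in the fork at (309,186), top at 99 mm and about 3 mm off the fork's origin. The robot is clear, so I'm handing in.

```bash
python3 -c "
from bench import r
print(r.job_done())"
```

```text
the job is handed in; nothing more can be done
None
```

The job is handed in, verdict not shown: the outer cup stands mouth down near the tray's centre, the inner cup stands in the fork about 3 mm off its origin, and the arm is clear after about 17 s of the 54 s.

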